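# Index the swing tray of a counter display

## Robot

A 7-joint arm with a two-finger parallel gripper is mounted at the origin on a cart in front of the work surface, level with it; the furniture and walls round the work are solid. World frame = base frame: x ahead of the robot, y to its left, z up, the work surface at z = 0. Lengths are in m, angles in rad, forces in N, time in s.
With the tool pointing down it reaches from about 0.425 to 0.925 m from the base axis. Payload 6.8 kg.
Tool frame: the origin (TCP) lies at the centre of the arm's flange, where the gripper is bolted on; the fingertips stand 173 mm ahead of it and the grasp point (between the pads) lies 155 mm ahead of it; z points along the fingers, y is the direction in which the jaws open and shut (so a half turn about z gives the same grasp; the last joint's range is limited). The gripper opens to 85 mm and grips with 20 to 120 N. Pads are 22 mm wide; open, the fingers measure 114 mm over their backs; the gripper's body (76 mm by 85 mm) begins 54 mm behind the grasp point. The pads swing forward as they close: fully open they stand 13 mm farther back than shut.
Start: joints at [-1.267, 0.477, 0.022, 1.555, -0.011, 1.109, -0.083], TCP at [0.27, 0.619, 0.405] pointing down, gripper open.
Joint ranges: [-2.96, 2.96], [-0.34, 2.1], [-1.41, 1.46], [0.24, 2.44], [-1.37, 4.51], [0.17, 1.92], [-2.96, 2.96]. Speed limits (rad/s): [2.39, 2.39, 3.14, 3.14, 3.14, 3.14, 3.14].

## Interface

Orientations are given as a rotation vector (axis times angle).
In Python, from bench import readout, grab_frame, camera_model, r gives the robot as it stands.
- The arm moves only by the tool apply_moves, never from a script. Its argument "deltas" is a list of rows, each an object with "xyz": the shift along the world's x, y, z in m, a list of three; "turn": the turn about the world's z in rad. In form: [{"xyz": [dx, dy, dz], "turn": turn}, ...]. A call has 1 to 12 rows; each row shifts and turns the commanded pose from where the row before left it; what a row does not reach is not made up. A row lasts 1/12 s, in which the tool goes at most 41.7 mm and 7.16 degrees, less where a joint would pass 70% of its speed; a pose out of reach is approached as far as the arm can. A call with a gripper value outside its range is refused whole. "claw" is the gripper's target within -1 to 1 (shut at 1, half-way at 0, fully open at -1), set as the call begins (left out, the last holds). The fingers move at their own pace and stop on an object; "squeeze" is the grip in N (left out, the last holds). Time passes only in rows, so rows that do not move let the fingers close. It gives the time, the measured TCP pose, the force and the opening at its end, in the units of the state.
- readout.get_obs(): the state, without advancing time (a new reading comes with each control period).
- grab_frame(name): name is "side" or "top"; returns the picture (420x560x3 uint8, red, green, blue); there is no depth.
- camera_model(name): a dict with "intrinsics" (3x3 intrinsics, pixels), "R" (3x3) and "t" (3): a world point X has camera coordinates R X + t. Camera axes: x right, y down, z forward; pixel columns grow to the right and rows downward; lengths in m; the calibration is good to about 2 mm. A picture is of the moment at which its call begins. camera_model takes no time and is no camera call.
- r.hand_in(): hands the job in, once; it reports no verdict.
The state is a dict: "clock": time; "joints": joint angles; "qvel": joint speeds; "tau": joint torques, N m; "tcp_pos": TCP position; "orientation": TCP orientation; "contact_force": force on the tool from outside, world axes, zero at the start; "moment": the same for the moment, N m; "grip_width": finger opening in m.
Only numpy, scipy, OpenCV 4.12 (cv2) and the standard library are available. Lean on these libraries where they do the work, as an engineer would, in place of code of your own. Each camera call takes 0.05 s, during which the arm holds its last target.

## Task

The soap box standing on the counter beside the swing tray is in the tray's way: stand it upright inside the tray first. Then pull up the knob of the stand's spring plunger, swing the loaded tray one hole round to the side where the soap box stood (away from the lotion bottle), and let the plunger snap fully home in that hole. Leave the lotion bottle, the flower candle and the small doll standing where they are, and do not topple the soap box.

Things in the scene. Friction and masses are not known exactly. Their poses are not given: they have to be found in the camera images.
- pivot (a point): Pivot axis of the display stand, at the top face of its base plate. Axes are the stand's own: z up, -x (roughly towards the robot) from the pivot over the plate's middle hole, y to the left as the robot sees it; yaw within 0.25 rad of the world's. A 28 mm diameter post stands 26 mm above the plate here.
- index_stand: Fixed aluminium base plate of the stand, 22 mm thick, origin under the pivot on the counter, axes as the pivot's; it reaches x -90 to +34 mm, y -75 to +75 mm. Three 16 mm through holes lie on a 70 mm radius about the pivot: one at -x and one 60 degrees (1.047 rad) to either side of it.
- swing_arm (a joint): Angle of the steel swing arm about the vertical pivot, rad, -1.4 to 1.4. At 0 it points along the stand's -x, pin in the middle hole (its start); positive is counter-clockwise from above (tray towards the stand's -y). Side holes at +1.047 and -1.047. Stays where left (friction 0.06 N m); locked while the pin is in a hole.
- plunger (a joint): Upward travel of the spring plunger on the arm, m: 0 = fully home, 0.022 = fully up. The round-ended 12 mm pin enters the holes 14 mm deep; from 0.015 up it is clear of the plate. Spring force down: 6 N at home, 9 N fully up. Released over a hole it snaps home; between holes it rests on the plate and drops in when swung over a hole.
- knob (a point): Centre of the plunger's black round knob (about 30 mm diameter, 30 mm high, axis vertical), 110 mm above the counter with the plunger home. It sits on the arm 70 mm from the pivot axis, between pivot and tray, rises with the plunger and travels and turns with the arm. Below it is a 24 mm diameter sleeve, top 85 mm above the counter.
- tray (a point): Centre of the floor of the square wooden tray at the end of the arm, 150 mm from the pivot, floor 42 mm above the counter; inside 84 x 84 mm, outside 92 x 92 mm, rim 6 mm above the floor, underside of arm 30 mm above the counter. Its axes turn with the arm: x along the arm towards the pivot, z up.
- soap (a point): Centre of the soap box to be loaded (upright soap case with clear cover, patterned paper front), half-way up. The solid body is 36 (x) x 58 (y) x 82 (z) mm, z up; the thin clear cover makes it look up to 39 x 63 x 88 mm. About 0.11 kg. It stands on the counter to one side of the swing tray; the lotion bottle stands on the other.
- lotion (a point): White lotion bottle with white cap, 40 mm diameter, 150 mm tall, standing on the counter on the side of the tray opposite to the soap box; the point is on its axis 55 mm above its base. Bystander.
- candle (a point): Short painted flower candle on a square black card, 56 x 56 x 66 mm as a solid, standing left of the stand; the point is its centre. Bystander.
- doll (a point): Small turned wooden doll, 35 mm diameter, 112 mm tall, standing right of the stand; the point is half-way up. Bystander.
Mind the look-alikes: they are no part of the job. Leave any pink look-alike of the part that bears soap alone.

How it is judged:
By the outcome, as a careful person would: the job done as asked, in the order asked, and still so for the second after the job is handed in, with the robot touching nothing.
It also fails if it takes over 54 s, if anything falls off the work surface, if the arm or the gripper's body presses on something with over 40 N, if the wrist force passes 120 N, or if a joint passes its speed limit or range.

## Working session

There is one attempt and no reset: what is moved stays moved. The work goes in short steps, Python scripts to look and compute and a tool call to move; the robot and the scene stay as the last step left them, time stands still between calls to the robot, and variables do not carry over. Pictures are saved under pics/ and viewed, and the job is handed in when it is done.

Besides the shell and the picture viewer there is one more tool, called as name(argument=value, ...), one argument or row to a line, values as JSON. apply_moves: Moves the arm, as the interface text tells. Its arguments: {"type":"object","properties":{"deltas":{"type":"array"},"claw":{"type":"number"},"squeeze":{"type":"number"}},"required":["deltas"]}

```bash
mkdir -p pics; ls; python3 - <<'E'
from bench import readout, grab_frame, camera_model, r
import cv2, numpy as np
for n in ("side","top"):
    cv2.imwrite(f"pics/{n}0.png", grab_frame(n)[:,:,::-1])
    m=camera_model(n); print(n,m["intrinsics"],m["R"],m["t"], -np.array(m["R"]).T@np.array(m["t"]))
print(readout.get_obs())
E
```

```text
pics
side [[432.19658451   0.         282.82949219]
 [  0.         432.19658451 209.49904721]
 [  0.           0.           1.        ]] [[ 0.97480796 -0.22294465  0.00671674]
 [-0.12483114 -0.57027517 -0.81191343]
 [ 0.18484215  0.79062122 -0.58373922]] [-0.47655637  0.18407467  0.85694049] [ 0.32913047 -0.67878781  0.65288337]
top [[497.87166958   0.         283.95189174]
 [  0.         497.87166958 206.82879132]
 [  0.           0.           1.        ]] [[ 0.02180379 -0.99974339  0.00614424]
 [-0.99851333 -0.02208323 -0.04983431]
 [ 0.04995721 -0.00504852 -0.9987386 ]] [0.1001802  0.51265611 1.21998497] [0.4487626  0.11763472 1.24337842]
{'clock': 0.1, 'joints': array([-1.26710766,  0.47775973,  0.02235219,  1.5563579 , -0.01150037,
        1.1093086 , -0.08308864]), 'qvel': array([-0.00053912, -0.00114898,  0.0002503 , -0.00094337, -0.00130427,
        0.00123142,  0.00096702]), 'tau': array([ 4.25427381e-03, -5.97761393e+01,  1.61349278e+00, -2.81954706e+01,
        1.27645856e-02,  4.97143992e-03, -1.17365138e-05]), 'tcp_pos': array([0.27006452, 0.61834876, 0.40379227]), 'orientation': array([-6.42195409e-01, -3.07502782e+00,  2.65588329e-03]), 'contact_force': array([ 0.33224022, -0.64313484,  0.1057721 ]), 'moment': array([ 0.07433449, -0.00732759, -0.01141185]), 'grip_width': 0.08538376069815708}
```

View pics/side0.png

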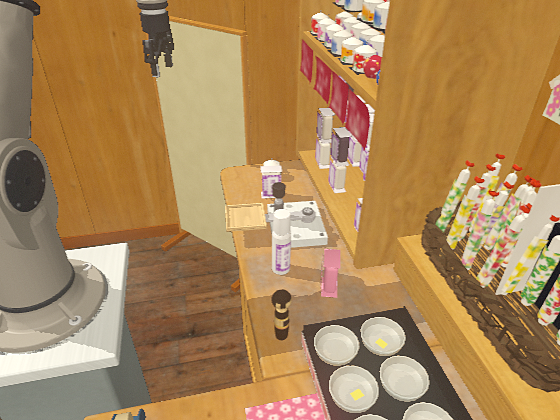

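View pics/top0.png

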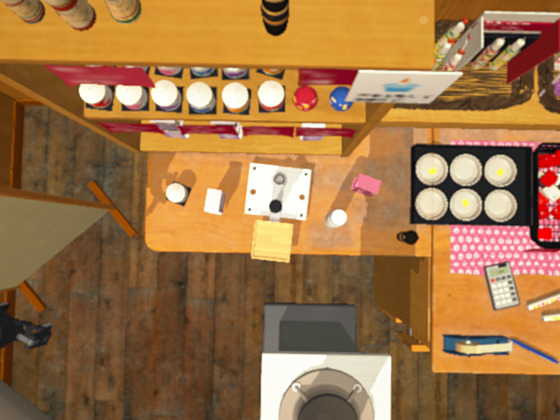

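```bash
python3 - <<'E'
import cv2
a=cv2.imread("pics/top0.png"); 
cv2.imwrite("pics/top0z.png",cv2.resize(a[150:270,150:350],None,fx=4,fy=4,interpolation=cv2.INTER_CUBIC))
b=cv2.imread("pics/side0.png"); 
cv2.imwrite("pics/side0z.png",cv2.resize(b[150:300,215:365],None,fx=4,fy=4,interpolation=cv2.INTER_CUBIC))
E
```

```text
(no output)
```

View pics/top0z.png

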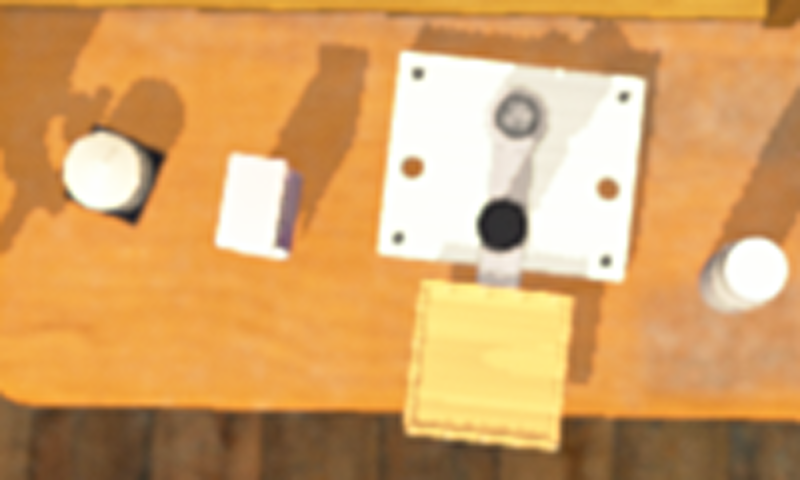

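View pics/side0z.png

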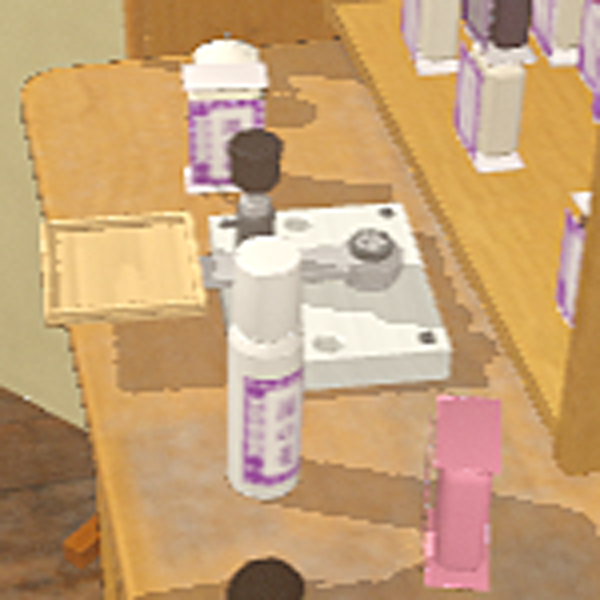

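```bash
cat > h.py <<'E'
import numpy as np, cv2
from bench import readout, grab_frame, camera_model, r
def bp(n,px,z):
    m=camera_model(n);K=np.array(m["intrinsics"]);R=np.array(m["R"]);t=np.array(m["t"])
    px=np.atleast_2d(px); c=-R.T@t; out=[]
    for u,v in px:
        d=R.T@np.linalg.solve(K,[u,v,1]); out.append(c+d*(z-c[2])/d[2])
    return np.array(out)
def proj(n,X):
    m=camera_model(n);K=np.array(m["intrinsics"]);R=np.array(m["R"]);t=np.array(m["t"])
    p=(R@np.atleast_2d(X).T).T+t; p=(K@p.T).T; return p[:,:2]/p[:,2:]
def zt(pts): return 150-.375+np.array(pts,float)/4
E
python3 - <<'E'
from h import *
np.set_printoptions(precision=4,suppress=True)
Z=zt
def show(n,a): print(n,a.round(4).tolist())
show("plate",bp("top",Z([(402,52),(646,77),(624,282),(379,255)]),.022))
show("holes",bp("top",Z([(413,167),(608,188)]),.022))
show("post",bp("top",Z([(519,115)]),.048))
show("knob",bp("top",Z([(502,224)]),.125))
show("tray",bp("top",Z([(422,280),(574,296),(558,451),(404,436)]),.048))
show("soap top",bp("top",Z([(230,153),(287,160),(276,256),(216,247)]),.087))
show("lotion",bp("top",Z([(755,271)]),.15))
show("candle",bp("top",Z([(105,172)]),.06))
show("candlecard",bp("top",Z([(95,125),(163,153),(136,223)]),.0))
show("doll",bp("top",[(404,237)],.112))
show("edge",bp("top",Z([(30,405),(400,412)]),.0))
def side(pts): return 215-.375+np.array(pts,float)/4-np.array([0,65])
show("side tray",bp("side",side([(42,220),(192,212),(207,304),(48,325)]),.048))
show("side knob top",bp("side",side([(256,143)]),.125))
show("side soap top(cover)",bp("side",side([(185,66),(268,66),(266,88),(185,88)]),.087))
show("side soap base front",bp("side",side([(187,190),(250,193)]),.0))
show("side lotion",bp("side",side([(269,253)]),.15))
show("side post",bp("side",side([(374,241)]),.048))
E
```

```text
plate [[0.6171, 0.1972, 0.022], [0.605, 0.0465, 0.022], [0.4784, 0.0576, 0.022], [0.4916, 0.2082, 0.022]]
holes [[0.5462, 0.1887, 0.022], [0.5359, 0.0686, 0.022]]
post [[0.577, 0.1241, 0.048]]
knob [[0.507, 0.1319, 0.125]]
tray [[0.4763, 0.1801, 0.048], [0.4687, 0.0887, 0.048], [0.3759, 0.0963, 0.048], [0.3828, 0.1885, 0.048]]
soap top [[0.5468, 0.2915, 0.087], [0.5435, 0.2583, 0.087], [0.4875, 0.2631, 0.087], [0.4919, 0.2981, 0.087]]
lotion [[0.4829, -0.008, 0.15]]
candle [[0.5361, 0.3696, 0.06]]
candlecard [[0.5699, 0.3895, 0.0], [0.5533, 0.3465, 0.0], [0.5091, 0.362, 0.0]]
doll [[0.4428, -0.1622, 0.112]]
edge [[0.3944, 0.4241, 0.0], [0.395, 0.1943, 0.0]]
side tray [[0.3881, 0.1903, 0.048], [0.4787, 0.1792, 0.048], [0.47, 0.0871, 0.048], [0.3794, 0.0874, 0.048]]
side knob top [[0.5079, 0.1296, 0.125]]
side soap top(cover) [[0.4956, 0.2886, 0.087], [0.5484, 0.2771, 0.087], [0.541, 0.2501, 0.087], [0.4905, 0.2611, 0.087]]
side soap base front [[0.4921, 0.2735, 0.0], [0.5328, 0.2609, 0.0]]
side lotion [[0.484, -0.0084, 0.15]]
side post [[0.5795, 0.126, 0.048]]
```

```bash
python3 - <<'E'
from h import *
from scipy.optimize import least_squares
np.set_printoptions(precision=4,suppress=True)
# shelf lower front edge: x,z const (dir yaw -0.0?), top line through pts, side line through pts
def lined(p,a,b):
    a=np.array(a,float);b=np.array(b,float);n=np.array([-(b-a)[1],(b-a)[0]]);n/=np.linalg.norm(n);return (p-a)@n
def fit(top,side):
    def f(q):
        X=np.array([[q[0],0.25,q[1]],[q[2],0.05,q[1]]])
        return np.r_[lined(proj("top",X),*top),lined(proj("side",X),*side)]
    return least_squares(f,[.62,.1,.62]).x
print("lower",fit(((140,152),(340,156)),((300,160),(362,266))))
print("upper",fit(((100,112),(330,114)),((302,35),(378,100))))
# soap box fit: center, yaw, with cover 88 high: side/top corner observations; base corners from top strip
z=zt([(302,178),(290,257)])
print(bp("top",z,0.0), bp("top",z,.01))
E
```

```text
lower [0.6354 0.032  0.6379]
upper [0.6579 0.36   0.6618]
[[0.5395 0.2592 0.    ]
 [0.4899 0.2653 0.    ]] [[0.5388 0.2581 0.01  ]
 [0.4896 0.2641 0.01  ]]
```

```bash
python3 - <<'E'
import cv2
a=cv2.imread("pics/top0.png"); 
cv2.imwrite("pics/top0s.png",cv2.resize(a[180:225,190:250],None,fx=12,fy=12,interpolation=cv2.INTER_NEAREST))
b=cv2.imread("pics/side0.png"); 
cv2.imwrite("pics/side0s.png",cv2.resize(b[155:205,250:310],None,fx=12,fy=12,interpolation=cv2.INTER_NEAREST))
E
```

```text
(no output)
```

View pics/top0s.png

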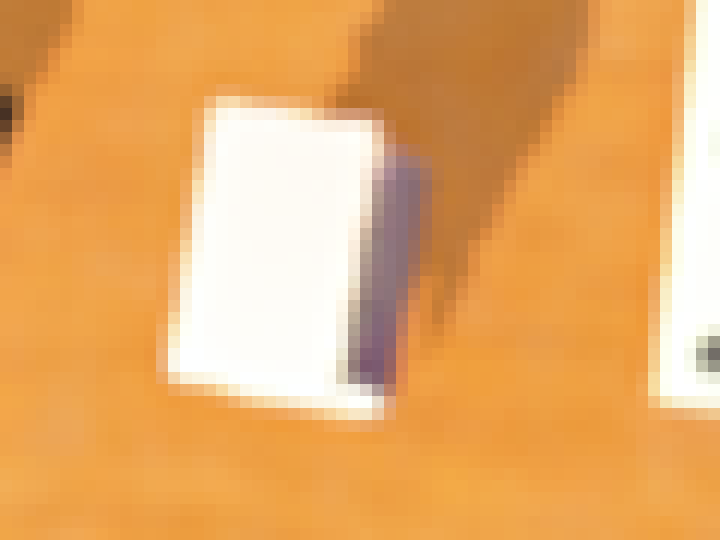

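View pics/side0s.png

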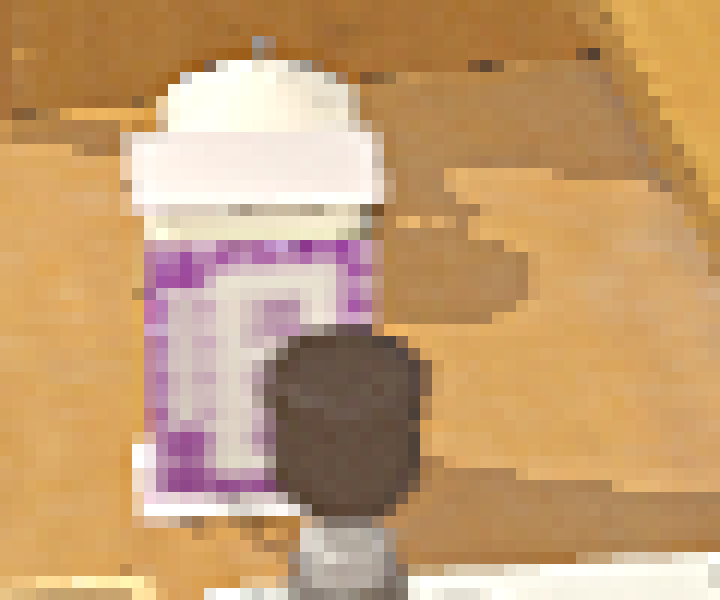

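apply_moves(
  deltas=[
    {"xyz": [0.0206, -0.0284, -0.003], "turn": 0.026},
    {"xyz": [0.0206, -0.0284, -0.003], "turn": 0.026},
    {"xyz": [0.0206, -0.0284, -0.003], "turn": 0.026},
    {"xyz": [0.0206, -0.0284, -0.003], "turn": 0.026},
    {"xyz": [0.0206, -0.0284, -0.003], "turn": 0.026},
    {"xyz": [0.0206, -0.0284, -0.003], "turn": 0.026},
    {"xyz": [0.0206, -0.0284, -0.003], "turn": 0.026},
    {"xyz": [0.0206, -0.0284, -0.003], "turn": 0.026},
    {"xyz": [0.0206, -0.0284, -0.003], "turn": 0.026},
    {"xyz": [0.0206, -0.0284, -0.003], "turn": 0.026},
    {"xyz": [0.0206, -0.0284, -0.003], "turn": 0.026},
    {"xyz": [0.0206, -0.0284, -0.003], "turn": 0.026},
  ],
  claw=-1,
  squeeze=25,
)

```text
clock: 1.1
tcp_pos: [0.518, 0.2762, 0.3683]
orientation: [-0.154, -3.137, 0.001]
contact_force: [1.0, 0.2, -0.3]
grip_width: 0.0855
```

apply_moves(
  deltas=[
    {"xyz": [0, 0, 0], "turn": 0},
    {"xyz": [0, 0, 0], "turn": 0},
  ],
)

```text
clock: 1.27
tcp_pos: [0.5186, 0.2751, 0.3682]
orientation: [-0.165, -3.137, 0.002]
contact_force: [0.2, 0.6, -1.0]
grip_width: 0.0852
```

```bash
python3 - <<'E'
from h import *
for n in("top","side"):
    a=grab_frame(n)[:,:,::-1]
    c=a[150:270,150:350] if n=="top" else a[100:300,215:365]
    cv2.imwrite(f"pics/{n}1.png",cv2.resize(c,None,fx=3,fy=3,interpolation=cv2.INTER_CUBIC))
E
```

```text
(no output)
```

View pics/top1.png

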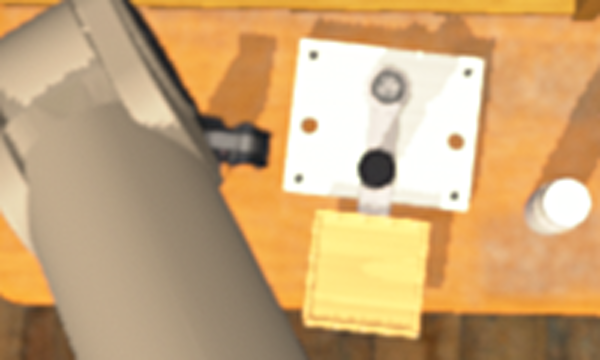

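View pics/side1.png

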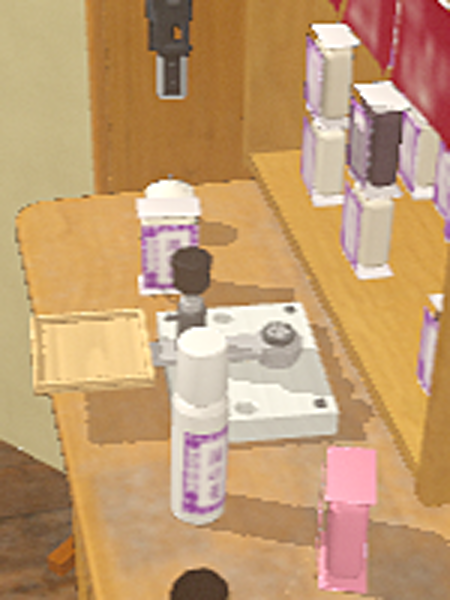

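apply_moves(
  deltas=[
    {"xyz": [-0.0015, 0.002, -0.02], "turn": 0},
    {"xyz": [0, 0, -0.025], "turn": 0},
    {"xyz": [0, 0, -0.025], "turn": 0},
    {"xyz": [0, 0, -0.025], "turn": 0},
    {"xyz": [0, 0, -0.025], "turn": 0},
    {"xyz": [0, 0, -0.02], "turn": 0},
    {"xyz": [0, 0, -0.015], "turn": 0},
    {"xyz": [0, 0, 0], "turn": 0},
    {"xyz": [0, 0, 0], "turn": 0},
  ],
)

```text
clock: 2.12
tcp_pos: [0.5148, 0.2812, 0.2132]
orientation: [-0.153, -3.136, 0.001]
contact_force: [0.3, 0.9, -0.1]
grip_width: 0.0849
```

```bash
python3 - <<'E'
from h import *
for n in("top","side"):
    a=grab_frame(n)[:,:,::-1]
    c=a[150:270,150:350] if n=="top" else a[130:230,215:345]
    cv2.imwrite(f"pics/{n}2.png",cv2.resize(c,None,fx=4,fy=4,interpolation=cv2.INTER_CUBIC))
E
```

```text
(no output)
```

View pics/side2.png

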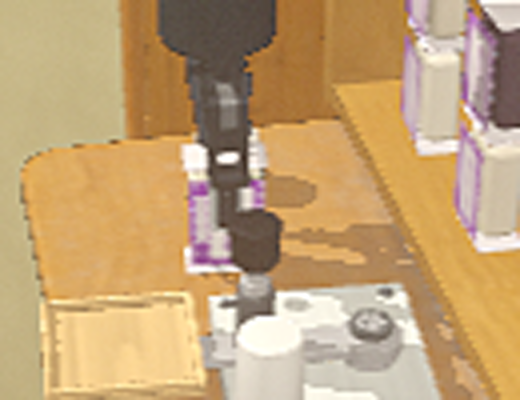

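View pics/top2.png

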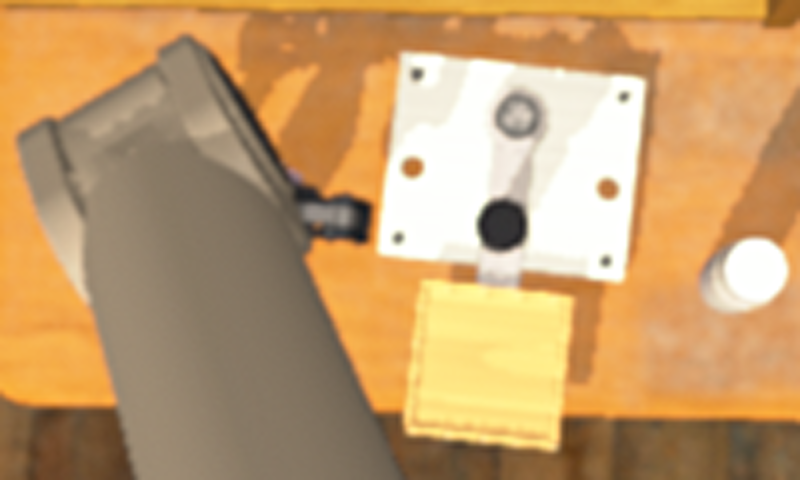

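apply_moves(
  deltas=[
    {"xyz": [0, 0, 0], "turn": 0},
    {"xyz": [0, 0, 0], "turn": 0},
    {"xyz": [0, 0, 0], "turn": 0},
    {"xyz": [0, 0, 0], "turn": 0},
    {"xyz": [0, 0, 0], "turn": 0},
    {"xyz": [0, 0, 0], "turn": 0},
    {"xyz": [0, 0, 0], "turn": 0},
    {"xyz": [0, 0, 0], "turn": 0},
  ],
  claw=1,
  squeeze=30,
)

```text
clock: 2.88
tcp_pos: [0.5161, 0.2799, 0.2143]
orientation: [0.157, 3.137, 0.001]
contact_force: [-1.2, -0.3, 5.7]
grip_width: 0.0361
```

apply_moves(
  deltas=[
    {"xyz": [0, 0, 0.008], "turn": 0},
    {"xyz": [0, 0, 0.015], "turn": 0},
    {"xyz": [0, 0, 0.018], "turn": 0},
    {"xyz": [0, 0, 0.018], "turn": 0},
    {"xyz": [-0.01, 0, 0.018], "turn": 0},
    {"xyz": [-0.02, 0, 0], "turn": 0},
    {"xyz": [-0.02, 0, 0], "turn": 0},
    {"xyz": [-0.02, -0.01, 0], "turn": 0},
    {"xyz": [-0.015, -0.015, 0], "turn": 0.01},
    {"xyz": [-0.005, -0.02, 0], "turn": 0.01},
    {"xyz": [0, -0.02, 0], "turn": 0},
    {"xyz": [0, -0.02, 0], "turn": 0},
  ],
)

```text
clock: 3.88
tcp_pos: [0.4252, 0.194, 0.291]
orientation: [-0.124, -3.139, -0.0]
contact_force: [1.0, -0.1, -0.5]
grip_width: 0.036
```

apply_moves(
  deltas=[
    {"xyz": [0, -0.02, 0], "turn": 0},
    {"xyz": [0, -0.018, 0], "turn": 0},
    {"xyz": [0, -0.012, 0], "turn": 0},
    {"xyz": [0, -0.006, 0], "turn": 0},
    {"xyz": [0, 0, 0], "turn": 0},
    {"xyz": [0, 0, 0], "turn": 0},
  ],
)

```text
clock: 4.38
tcp_pos: [0.4259, 0.1391, 0.2909]
orientation: [0.126, 3.139, 0.001]
contact_force: [-0.3, 0.7, -0.8]
grip_width: 0.036
```

```bash
python3 - <<'E'
from h import *
print([readout.get_obs()[k] for k in("tcp_pos","grip_width")])
for n in("top","side"):
    a=grab_frame(n)[:,:,::-1]
    c=a[150:270,150:350] if n=="top" else a[130:270,195:345]
    cv2.imwrite(f"pics/{n}3.png",cv2.resize(c,None,fx=4,fy=4,interpolation=cv2.INTER_CUBIC))
E
```

```text
[array([0.42594565, 0.13911779, 0.29092452]), 0.036033902886161845]
```

View pics/side3.png

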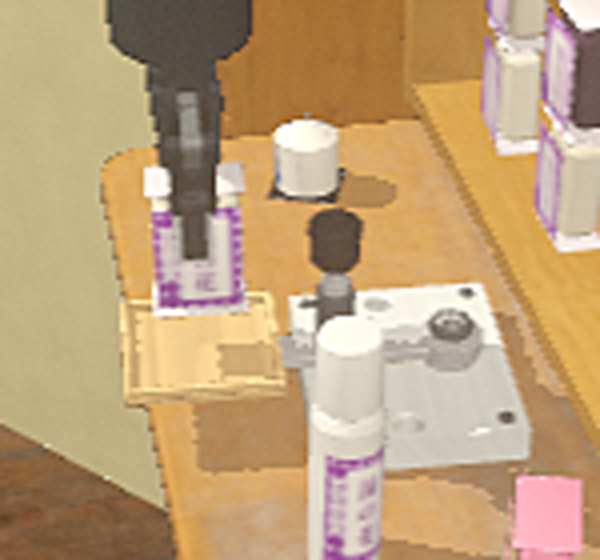

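View pics/top3.png

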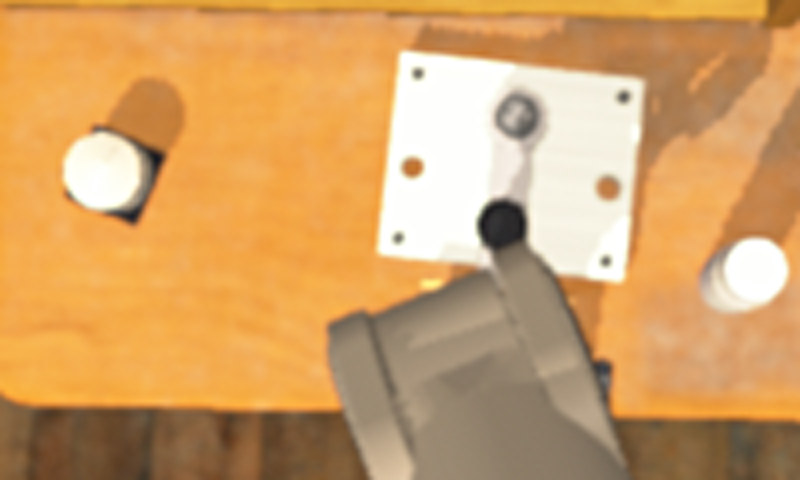

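```bash
python3 - <<'E'
from h import *
print(bp("side",[(233.4,208.1),(255.9,207.6)],.077))
print(bp("side",[(195-.4+144/4,130-.4+200/4),(195-.4+245/4,130-.4+195/4)],.077+.075))
E
```

```text
[[0.40212977 0.13074868 0.077     ]
 [0.45277181 0.12168799 0.077     ]]
[[0.40086754 0.13362301 0.152     ]
 [0.45585376 0.12701901 0.152     ]]
```

apply_moves(
  deltas=[
    {"xyz": [0, 0, -0.008], "turn": 0},
    {"xyz": [0, 0, -0.008], "turn": 0},
    {"xyz": [0, 0, -0.006], "turn": 0},
    {"xyz": [0, 0, -0.004], "turn": 0},
    {"xyz": [0, 0, -0.003], "turn": 0},
    {"xyz": [0, 0, -0.002], "turn": 0},
    {"xyz": [0, 0, -0.001], "turn": 0},
    {"xyz": [0, 0, -0.001], "turn": 0},
    {"xyz": [0, 0, 0], "turn": 0},
  ],
)

```text
clock: 5.23
tcp_pos: [0.4259, 0.1388, 0.2577]
orientation: [0.125, 3.139, 0.0]
contact_force: [-0.4, -0.6, -1.5]
grip_width: 0.036
```

apply_moves(
  deltas=[
    {"xyz": [0, 0, -0.001], "turn": 0},
    {"xyz": [0, 0, -0.0005], "turn": 0},
    {"xyz": [0, 0, 0], "turn": 0},
    {"xyz": [0, 0, 0], "turn": 0},
  ],
)

```text
clock: 5.57
tcp_pos: [0.4259, 0.1388, 0.2563]
orientation: [0.125, 3.139, 0.0]
contact_force: [-0.5, -0.2, -0.7]
grip_width: 0.0358
```

apply_moves(
  deltas=[
    {"xyz": [0, 0, -0.0005], "turn": 0},
    {"xyz": [0, 0, -0.0005], "turn": 0},
    {"xyz": [0, 0, 0], "turn": 0},
  ],
)

```text
clock: 5.82
tcp_pos: [0.426, 0.139, 0.2562]
orientation: [0.126, 3.139, 0.001]
contact_force: [-4.4, -0.2, 12.9]
grip_width: 0.0359
```

Contact with the tray floor. Release gently and rise.

apply_moves(
  deltas=[
    {"xyz": [0, 0, 0.0005], "turn": 0},
    {"xyz": [0, 0, 0], "turn": 0},
  ],
)

```text
clock: 5.98
tcp_pos: [0.426, 0.1389, 0.2562]
orientation: [0.125, 3.139, 0.001]
contact_force: [-2.4, 0.4, 7.7]
grip_width: 0.036
```

apply_moves(
  deltas=[
    {"xyz": [0, 0, 0], "turn": 0},
    {"xyz": [0, 0, 0], "turn": 0},
    {"xyz": [0, 0, 0], "turn": 0},
    {"xyz": [0, 0, 0], "turn": 0},
    {"xyz": [0, 0, 0], "turn": 0},
    {"xyz": [0, 0, 0], "turn": 0},
    {"xyz": [0, 0, 0.01], "turn": 0},
    {"xyz": [0, 0, 0.02], "turn": 0},
    {"xyz": [0, 0, 0.03], "turn": 0},
    {"xyz": [0, 0, 0.03], "turn": 0},
    {"xyz": [0, 0, 0.02], "turn": 0},
  ],
  claw=-1,
)

```text
clock: 6.9
tcp_pos: [0.4262, 0.1387, 0.3689]
orientation: [0.126, 3.137, 0.002]
contact_force: [0.7, -0.4, -0.5]
grip_width: 0.0854
```

```bash
python3 - <<'E'
from h import *
print([readout.get_obs()[k] for k in("tcp_pos","grip_width")])
for n in("top","side"):
    a=grab_frame(n)[:,:,::-1]
    c=a[150:270,150:350] if n=="top" else a[130:270,195:345]
    cv2.imwrite(f"pics/{n}4.png",cv2.resize(c,None,fx=4,fy=4,interpolation=cv2.INTER_CUBIC))
E
```

```text
[array([0.42616183, 0.13874598, 0.36888267]), 0.08538572126283309]
```

View pics/side4.png

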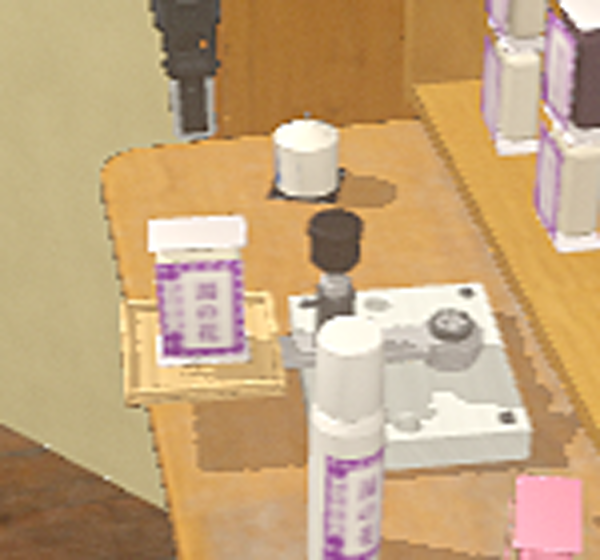

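apply_moves(
  deltas=[
    {"xyz": [0.02, -0.002, 0], "turn": 0},
    {"xyz": [0.02, -0.002, 0], "turn": 0},
    {"xyz": [0.022, -0.002, 0], "turn": 0},
    {"xyz": [0.02, -0.002, 0], "turn": 0},
    {"xyz": [0, 0, -0.02], "turn": 0},
    {"xyz": [0, 0, -0.025], "turn": 0},
    {"xyz": [0, 0, -0.025], "turn": 0},
    {"xyz": [0, 0, -0.02], "turn": 0},
    {"xyz": [0, 0, -0.014], "turn": 0},
    {"xyz": [0, 0, 0], "turn": 0},
    {"xyz": [0, 0, 0], "turn": 0},
  ],
)

```text
clock: 7.92
tcp_pos: [0.5075, 0.1306, 0.2611]
orientation: [-0.125, -3.137, 0.002]
contact_force: [0.9, 0.3, 0.5]
grip_width: 0.0853
```

```bash
python3 - <<'E'
from h import *
print([readout.get_obs()[k] for k in("tcp_pos","grip_width","contact_force")])
for n in("top","side"):
    a=grab_frame(n)[:,:,::-1]
    c=a[150:270,150:350] if n=="top" else a[130:270,195:345]
    cv2.imwrite(f"pics/{n}5.png",cv2.resize(c,None,fx=4,fy=4,interpolation=cv2.INTER_CUBIC))
E
```

```text
[array([0.50745614, 0.1306157 , 0.26106271]), 0.08531150949450092, array([0.92786895, 0.28193055, 0.46651009])]
```

View pics/side5.png

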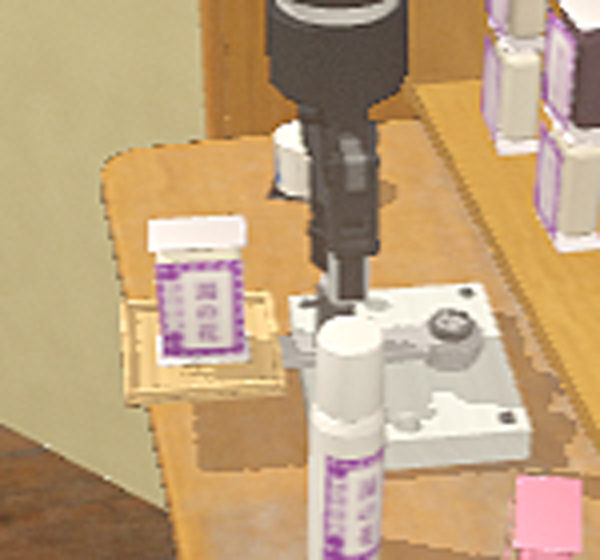

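View pics/top5.png

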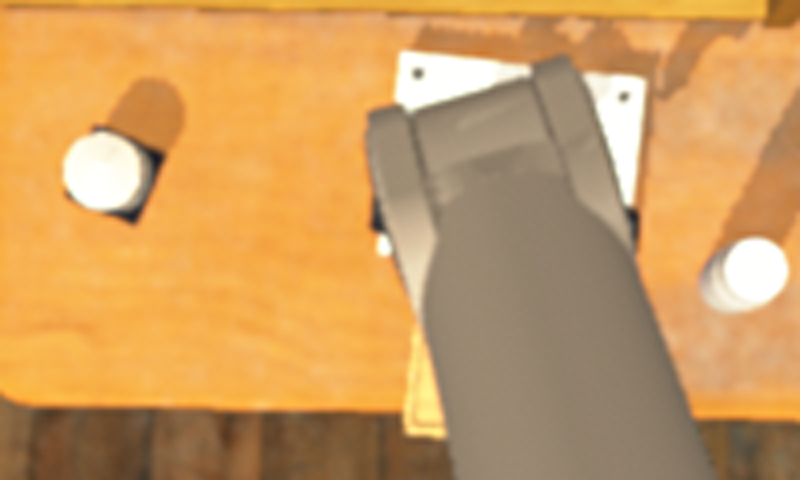

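apply_moves(
  deltas=[
    {"xyz": [0, 0, 0.003], "turn": 0},
    {"xyz": [0, 0, 0], "turn": 0},
    {"xyz": [0, 0, 0], "turn": 0},
    {"xyz": [0, 0, 0], "turn": 0},
    {"xyz": [0, 0, 0], "turn": 0},
    {"xyz": [0, 0, 0], "turn": 0},
    {"xyz": [0, 0, 0], "turn": 0},
    {"xyz": [0, 0, 0], "turn": 0},
    {"xyz": [0, 0, 0], "turn": 0},
  ],
  claw=1,
  squeeze=50,
)

```text
clock: 8.77
tcp_pos: [0.5081, 0.1313, 0.2655]
orientation: [0.124, 3.138, 0.001]
contact_force: [-1.6, 0.6, 6.1]
grip_width: 0.0291
```

apply_moves(
  deltas=[
    {"xyz": [0, 0, 0.004], "turn": 0},
    {"xyz": [0, 0, 0.004], "turn": 0},
    {"xyz": [0, 0, 0.004], "turn": 0},
    {"xyz": [0, 0, 0.004], "turn": 0},
    {"xyz": [0, 0, 0.0035], "turn": 0},
    {"xyz": [0, 0, 0], "turn": 0},
    {"xyz": [0, 0, 0], "turn": 0},
  ],
)

```text
clock: 9.35
tcp_pos: [0.5079, 0.1311, 0.2843]
orientation: [0.125, 3.139, 0.001]
contact_force: [3.4, 3.8, -9.8]
grip_width: 0.029
```

```bash
python3 - <<'E'
from h import *
print([readout.get_obs()[k] for k in("tcp_pos","grip_width","contact_force","joints")])
for n in("side",):
    a=grab_frame(n)[:,:,::-1]
    c=a[130:270,195:345]
    cv2.imwrite(f"pics/{n}6.png",cv2.resize(c,None,fx=4,fy=4,interpolation=cv2.INTER_CUBIC))
# arc plan
p=np.array([.578,.125]); 
for N in (32,):
    th=np.pi-.084-np.linspace(0,1.047,N+1); P=p+.07*np.c_[np.cos(th),np.sin(th)]
    print(P[0],P[-1]); print(np.diff(P,axis=0).round(4).tolist(), 1.047/N)
E
```

```text
[array([0.50789396, 0.13105755, 0.28429266]), 0.028968712753392415, array([ 3.39486601,  3.82357972, -9.81338854]), array([-0.4661182 ,  0.38753699,  0.116202  ,  2.02764977, -0.06609683,
        0.72923106,  1.18229092])]
[0.50824681 0.13087309] [0.54819714 0.18833869]
[[0.0002, 0.0023], [0.0003, 0.0023], [0.0004, 0.0023], [0.0005, 0.0022], [0.0005, 0.0022], [0.0006, 0.0022], [0.0007, 0.0022], [0.0007, 0.0022], [0.0008, 0.0021], [0.0009, 0.0021], [0.0009, 0.0021], [0.001, 0.0021], [0.0011, 0.002], [0.0011, 0.002], [0.0012, 0.0019], [0.0013, 0.0019], [0.0013, 0.0019], [0.0014, 0.0018], [0.0015, 0.0018], [0.0015, 0.0017], [0.0016, 0.0017], [0.0016, 0.0016], [0.0017, 0.0016], [0.0017, 0.0015], [0.0018, 0.0014], [0.0018, 0.0014], [0.0019, 0.0013], [0.0019, 0.0013], [0.0019, 0.0012], [0.002, 0.0011], [0.002, 0.0011], [0.0021, 0.001]] 0.03271875
```

View pics/side6.png

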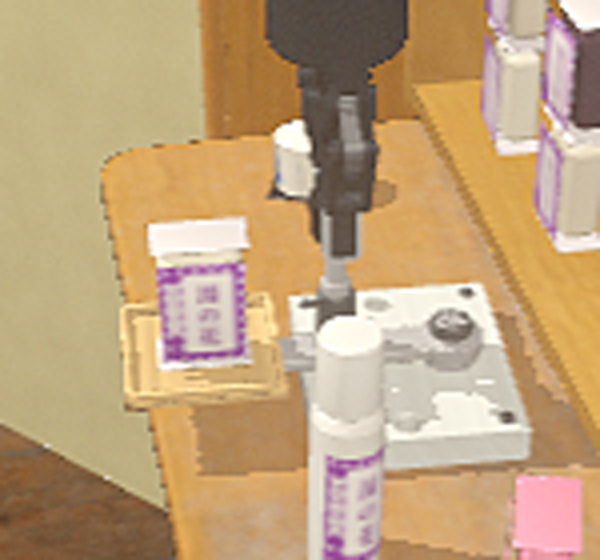

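apply_moves(
  deltas=[
    {"xyz": [0.0001, 0.0011, 0], "turn": -0.0164},
    {"xyz": [0.0001, 0.0012, 0], "turn": -0.0164},
    {"xyz": [0.0003, 0.0023, 0], "turn": -0.0327},
    {"xyz": [0.0004, 0.0023, 0], "turn": -0.0327},
    {"xyz": [0.0005, 0.0022, 0], "turn": -0.0327},
    {"xyz": [0.0005, 0.0022, 0], "turn": -0.0327},
    {"xyz": [0.0006, 0.0022, 0], "turn": -0.0327},
    {"xyz": [0.0007, 0.0022, 0], "turn": -0.0327},
    {"xyz": [0.0007, 0.0022, 0], "turn": -0.0327},
    {"xyz": [0.0008, 0.0021, 0], "turn": -0.0327},
    {"xyz": [0.0009, 0.0021, 0], "turn": -0.0327},
    {"xyz": [0.0009, 0.0021, 0], "turn": -0.0327},
  ],
)

```text
clock: 10.4
tcp_pos: [0.5143, 0.1551, 0.2839]
orientation: [-0.687, -3.065, 0.001]
contact_force: [2.0, 2.7, -9.8]
grip_width: 0.0285
```

apply_moves(
  deltas=[
    {"xyz": [0.001, 0.0021, 0], "turn": -0.0327},
    {"xyz": [0.0011, 0.002, 0], "turn": -0.0327},
    {"xyz": [0.0011, 0.002, 0], "turn": -0.0327},
    {"xyz": [0.0012, 0.0019, 0], "turn": -0.0327},
    {"xyz": [0.0013, 0.0019, 0], "turn": -0.0327},
    {"xyz": [0.0013, 0.0019, 0], "turn": -0.0327},
    {"xyz": [0.0014, 0.0018, 0], "turn": -0.0327},
    {"xyz": [0.0015, 0.0018, 0], "turn": -0.0327},
    {"xyz": [0.0015, 0.0017, 0], "turn": -0.0327},
    {"xyz": [0.0016, 0.0017, 0], "turn": -0.0327},
    {"xyz": [0.0016, 0.0016, 0], "turn": -0.0327},
    {"xyz": [0.0017, 0.0016, 0], "turn": -0.0327},
  ],
)

```text
clock: 11.4
tcp_pos: [0.5303, 0.177, 0.2836]
orientation: [-1.271, -2.872, 0.002]
contact_force: [2.2, 1.7, -9.6]
grip_width: 0.0292
```

```bash
python3 - <<'E'
from h import *
for n in("top","side",):
    a=grab_frame(n)[:,:,::-1]
    c=a[150:270,150:350] if n=="top" else a[130:270,195:345]
    cv2.imwrite(f"pics/{n}7.png",cv2.resize(c,None,fx=4,fy=4,interpolation=cv2.INTER_CUBIC))
E
```

```text
(no output)
```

View pics/side7.png

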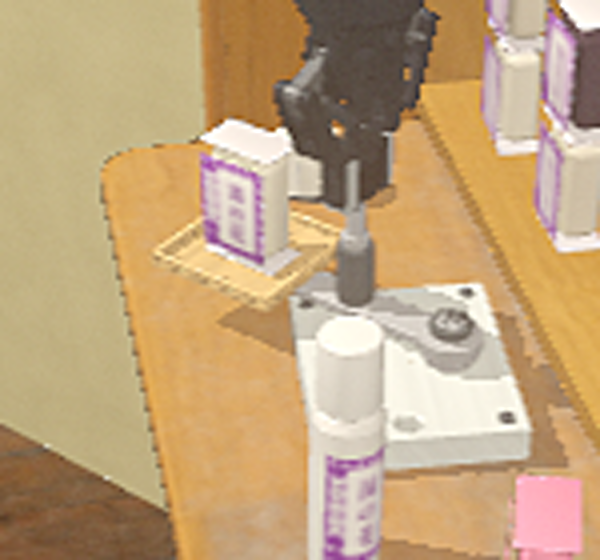

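View pics/top7.png

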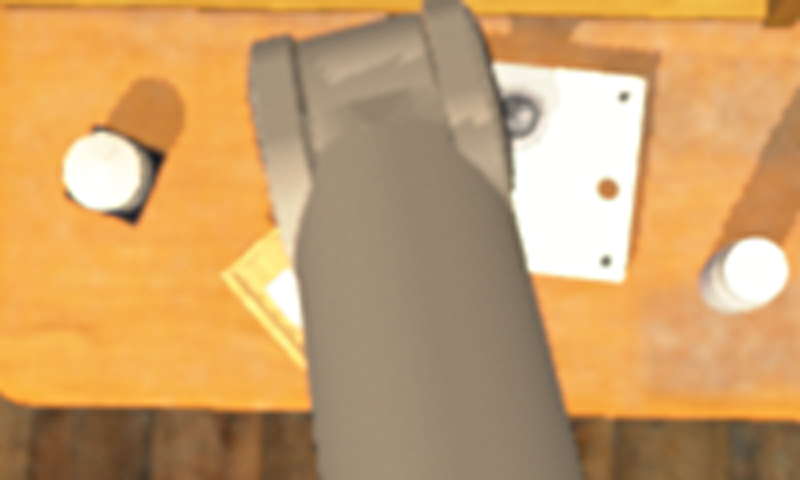

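apply_moves(
  deltas=[
    {"xyz": [0.0017, 0.0015, 0], "turn": -0.0327},
    {"xyz": [0.0018, 0.0014, 0], "turn": -0.0327},
    {"xyz": [0.0018, 0.0014, 0], "turn": -0.0327},
    {"xyz": [0.0019, 0.0013, 0], "turn": -0.0327},
    {"xyz": [0.0019, 0.0013, 0], "turn": -0.0327},
    {"xyz": [0.0019, 0.0012, 0], "turn": -0.0327},
    {"xyz": [0.002, 0.0011, 0], "turn": -0.0327},
    {"xyz": [0.002, 0.0011, 0], "turn": -0.0327},
    {"xyz": [0.001, 0.0005, 0], "turn": -0.0164},
    {"xyz": [0.0011, 0.0005, 0], "turn": -0.0164},
    {"xyz": [0, 0, 0], "turn": 0},
  ],
)

```text
clock: 12.42
tcp_pos: [0.5473, 0.1884, 0.2838]
orientation: [-1.677, -2.655, 0.002]
contact_force: [0.4, 2.6, -9.6]
grip_width: 0.0289
```

```bash
python3 - <<'E'
from h import *
print([readout.get_obs()[k] for k in("tcp_pos","grip_width","contact_force","moment")])
for n in("side",):
    a=grab_frame(n)[:,:,::-1]
    c=a[150:270,150:350] if n=="top" else a[130:270,195:345]
    cv2.imwrite(f"pics/{n}8.png",cv2.resize(c,None,fx=4,fy=4,interpolation=cv2.INTER_CUBIC))
E
```

```text
[array([0.54730583, 0.1884111 , 0.28378997]), 0.028870407625761766, array([ 0.41953957,  2.60113966, -9.60511462]), array([ 0.65953931, -0.19803138,  0.06389937])]
```

View pics/side8.png

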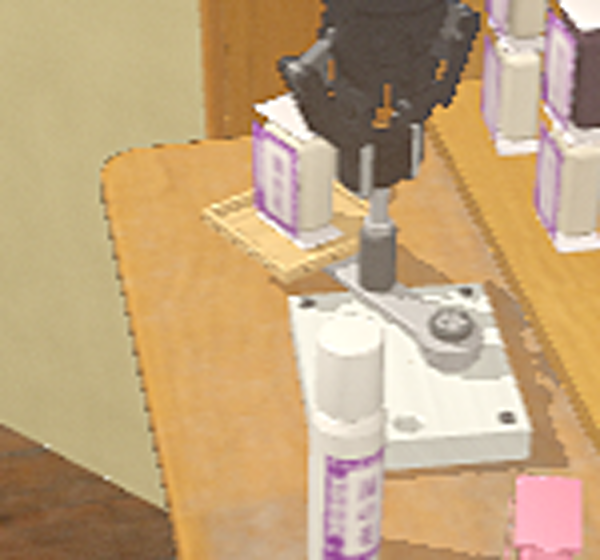

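apply_moves(
  deltas=[
    {"xyz": [0, 0, -0.003], "turn": 0},
    {"xyz": [0, 0, -0.003], "turn": 0},
    {"xyz": [0, 0, -0.002], "turn": 0},
    {"xyz": [0, 0, 0], "turn": 0},
  ],
)

```text
clock: 12.8
tcp_pos: [0.5473, 0.1884, 0.2756]
orientation: [-1.676, -2.656, 0.001]
contact_force: [-2.4, 3.1, -7.4]
grip_width: 0.0287
```

apply_moves(
  deltas=[
    {"xyz": [0, 0, -0.003], "turn": 0},
    {"xyz": [0, 0, -0.003], "turn": 0},
    {"xyz": [0, 0, -0.003], "turn": 0},
    {"xyz": [0, 0, 0], "turn": 0},
  ],
)

```text
clock: 13.13
tcp_pos: [0.5475, 0.1884, 0.2666]
orientation: [-1.677, -2.656, 0.001]
contact_force: [-3.2, 4.6, -7.0]
grip_width: 0.0287
```

apply_moves(
  deltas=[
    {"xyz": [0, 0, -0.001], "turn": 0},
    {"xyz": [0, 0, 0], "turn": 0},
  ],
)

```text
clock: 13.3
tcp_pos: [0.5475, 0.1884, 0.266]
orientation: [-1.677, -2.656, 0.001]
contact_force: [-3.6, 3.4, -6.7]
grip_width: 0.0287
```

apply_moves(
  deltas=[
    {"xyz": [0, 0, 0], "turn": 0},
    {"xyz": [0, 0, 0], "turn": 0},
    {"xyz": [0, 0, 0], "turn": 0},
    {"xyz": [0, 0, 0], "turn": 0},
    {"xyz": [0, 0, 0], "turn": 0},
    {"xyz": [0, 0, 0], "turn": 0},
    {"xyz": [0, 0, 0.01], "turn": 0},
    {"xyz": [0, 0, 0.02], "turn": 0},
    {"xyz": [0, 0, 0.03], "turn": 0},
    {"xyz": [0, 0, 0.03], "turn": 0},
    {"xyz": [0, 0, 0.02], "turn": 0},
    {"xyz": [0, 0, 0], "turn": 0},
  ],
  claw=-1,
)

```text
clock: 14.3
tcp_pos: [0.5493, 0.1883, 0.3817]
orientation: [1.676, 2.652, 0.012]
contact_force: [0.8, 0.2, 0.2]
grip_width: 0.0856
```

apply_moves(
  deltas=[
    {"xyz": [-0.02, -0.03, 0], "turn": 0},
    {"xyz": [-0.02, -0.03, 0], "turn": 0},
    {"xyz": [-0.02, -0.03, 0], "turn": 0},
    {"xyz": [-0.02, -0.03, 0], "turn": 0},
    {"xyz": [-0.02, -0.03, 0], "turn": 0},
    {"xyz": [0, -0.03, 0], "turn": 0},
    {"xyz": [0, -0.03, 0], "turn": 0},
    {"xyz": [0, -0.03, 0], "turn": 0},
  ],
)

```text
clock: 14.97
tcp_pos: [0.447, -0.0531, 0.3765]
orientation: [-1.677, -2.657, -0.001]
contact_force: [0.4, 0.5, -0.1]
grip_width: 0.0856
```

```bash
python3 - <<'E'
from h import *
for n in("top","side",):
    a=grab_frame(n)[:,:,::-1]; cv2.imwrite(f"pics/{n}9f.png",a)
    c=a[150:270,150:350] if n=="top" else a[130:270,195:345]
    cv2.imwrite(f"pics/{n}9.png",cv2.resize(c,None,fx=4,fy=4,interpolation=cv2.INTER_CUBIC))
E
```

```text
(no output)
```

View pics/side9.png

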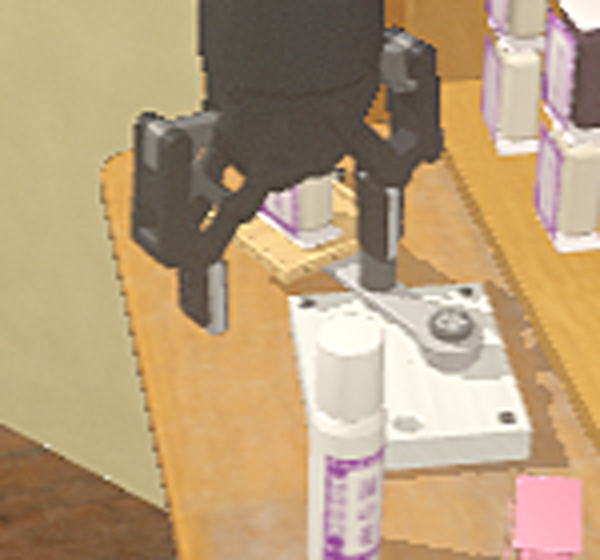

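View pics/top9.png

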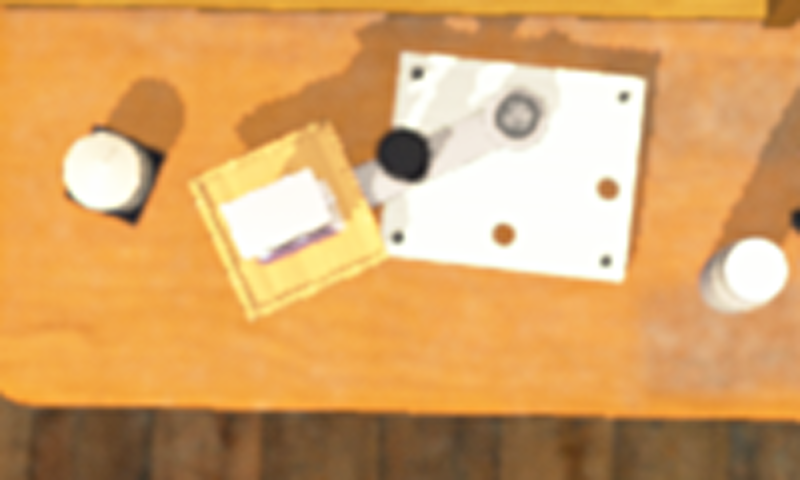

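apply_moves(
  deltas=[
    {"xyz": [0, -0.03, 0.03], "turn": 0},
    {"xyz": [0, -0.03, 0.03], "turn": 0},
    {"xyz": [0, -0.03, 0.03], "turn": 0},
    {"xyz": [0, -0.03, 0.02], "turn": 0},
    {"xyz": [0, -0.03, 0.02], "turn": 0},
    {"xyz": [0, -0.03, 0.02], "turn": 0},
    {"xyz": [0, 0, 0], "turn": 0},
  ],
)

```text
clock: 15.65
tcp_pos: [0.447, -0.2358, 0.5287]
orientation: [1.683, 2.644, 0.0]
contact_force: [-0.6, -1.3, -0.8]
grip_width: 0.0855
```

```bash
python3 - <<'E'
from h import *
p=np.array([.578,.125]);th=np.pi-.084-1.047
k=p+.07*np.array([np.cos(th),np.sin(th)])
a=grab_frame("side")[:,:,::-1]; cv2.imwrite("pics/side10f.png",a)
for z in (.125,.128,.135): print(z,((proj("side",[[k[0],k[1],z]])-[195-.375,130-.375])*4))
cv2.imwrite("pics/side10.png",cv2.resize(a[130:270,195:345],None,fx=4,fy=4,interpolation=cv2.INTER_CUBIC))
k0=[.508,.131,.125]
print("ref before:",(proj("side",[k0])-[195-.375,130-.375])*4)
E
```

```text
0.125 [[380.70209562 163.61660631]]
0.128 [[380.78313209 159.27370745]]
0.135 [[380.9732905  149.08275587]]
ref before: [[335.69631729 221.67325557]]
```

View pics/side10.png

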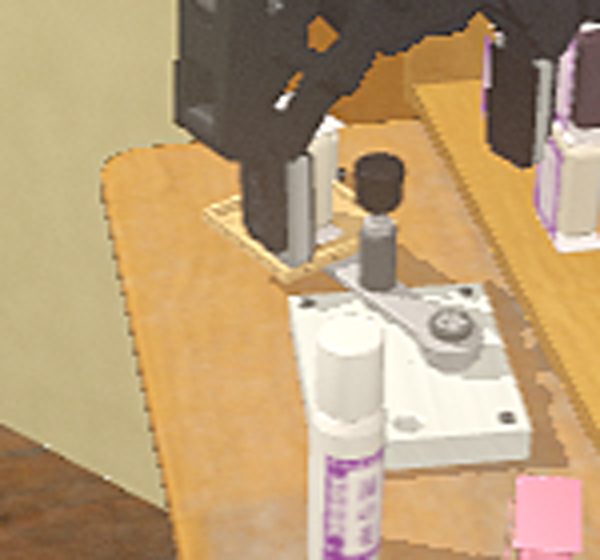

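```bash
python3 - <<'E'
from h import *
a=cv2.imread("pics/side0.png").astype(int);b=cv2.imread("pics/side10f.png").astype(int)
k0=proj("side",[[.508,.131,.110]])[0];k1=proj("side",[[.5482,.1883,.110]])[0];print(k0,k1)
for im,k in((a,k0),(b,k1)):
    u=int(round(k[0])); v=int(round(k[1]))
    print(v,[int(x) for x in im[v-14:v+18,u-2:u+3].sum(2).mean(1)/3])
# sub-pixel: dark-mask centroid
for im,k in((a,k0),(b,k1)):
    v,u=np.mgrid[0:420,0:560]; m=(im.max(2)<95)&(abs(u-k[0])<9)&(abs(v-k[1])<13)
    print(m.sum(), u[m].mean()-k[0], v[m].mean()-k[1])
cv2.imwrite("pics/side10w.png",b.astype('uint8'))
E
```

```text
[278.54295467 190.57525457] [289.70517764 175.91111116]
191 [163, 182, 175, 164, 189, 105, 74, 82, 83, 84, 84, 88, 87, 80, 80, 82, 81, 81, 82, 80, 72, 119, 170, 173, 187, 166, 169, 130, 116, 111, 109, 93]
176 [163, 163, 160, 161, 164, 175, 100, 66, 73, 74, 75, 78, 82, 70, 72, 74, 72, 75, 74, 74, 66, 111, 174, 170, 188, 163, 168, 126, 114, 110, 113, 112]
34 1.0158688591324676 -0.6634898670480425
136 -0.15370704956217196 -0.5949346911594091
```

View pics/side10w.png

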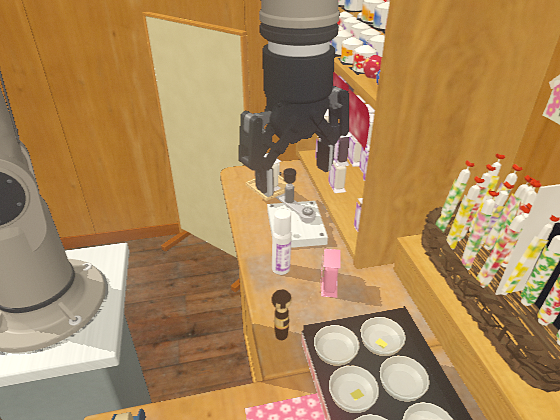

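```bash
python3 - <<'E'
from h import *
o=readout.get_obs(); print(o["clock"],o["contact_force"])
print(r.hand_in())
E
```

```text
15.7 [ 0.66360995  0.2237862  -1.3860984 ]
the job is handed in; nothing more can be done
None
```

The soap box is standing in the tray, and the tray has been swung one hole round to the side where the box stood, with the plunger home in that hole. I handed the job in at 15.7 s with the gripper open, well clear of the stand and touching nothing.

**What I did**
1. I gripped the soap box across its 36 mm side and stood it at the centre of the tray floor.
2. I gripped the knob, pulled the plunger up about 19 mm and swung the arm 1.046 rad (side hole at 1.047).
3. I lowered the pin into the side hole and opened the gripper.

**Last checks**
- **Top view:** the arm lies over the left hole, the middle hole is open, and the soap box is upright in the tray. The candle and lotion bottle look unmoved.
- **Side view:** the knob sits where it should with the plunger home. Its position against the sleeve matches the first picture to within a pixel, roughly 2–3 mm; I did not press on the knob to confirm. The doll and the pink look-alike stand as they did at the start.
- **Forces:** the highest force I read at the wrist was about 13 N, as the box touched the tray floor. Forces are only reported at the end of each move.
- **One thing limited:** in the last side picture the gripper partly hides the soap box, so its being upright rests on the top view and on side pictures taken during and after the swing.

No check failed or disagreed.

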